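# Tilt a lamp bracket to the angle gauge's set mark and hold it

### The job

Pick up the dial angle gauge by the grip lug on top and stand its straight base flat on the middle of the lamp bracket's loose swivel plate, between the two low side flanges, with the dial facing the same way as it does now. Then gently rock gauge and plate together, raising the lamp end, until the gauge's swinging needle comes to rest on the set mark of its dial. Finish while still holding the gauge there, pressed flat on the plate with the needle still on the mark, so that a colleague can tighten the lock screw; leave the other things on the bench where they are.

Things in the scene. Friction and masses are not known exactly. Their poses are not given: they have to be found in the camera images.
- gauge: dial angle gauge, 0.3 to 0.5 kg, standing on its base. Aluminium base 110 (y) x 30 (x) x 14 mm high; black round case 88 mm across, 26 mm thick, centre 56 mm up, white dial and black bezel on its +x face (bezel front 18 mm from mid-plane); lug on top. Origin: centre of underside. Its lean is its turn about its own x, + when its +y end goes up. At the start +x points away from the robot within 30 degrees
- lug (a point): where to pinch the gauge: 120 mm above its underside, in the grip lug 26 mm thick (gauge x, pinch across this) x 40 mm wide (y), which runs from 96 to 140 mm above the underside; the bezel below it ends 100 mm up. Axes as the gauge
- needle (a joint): rad. Dark needle on the dial, pointing up and weighted so that it always hangs plumb; disturbed, it swings at about 1.5 Hz and settles in 2 to 3 s. Its angle on the dial: 0 at the middle tick; at rest it equals the gauge's lean (+ when the gauge's +y end is up). Ticks every 5 degrees, longer every 10
- setmark (a joint): rad. Angle, on the same scale, of the set mark: a small aluminium triangle on the bezel pointing inward at the dial. It is stiff and already set (0.12 to 0.33). The needle is on the mark when needle equals setmark
- needle_tip (a point): near the needle's outer end, 30 mm from the dial's centre; z along the needle
- setmark_tip (a point): point on the dial that the set mark points at, 30 mm from the dial's centre; z from the dial's centre to the mark
- stand: fixed aluminium block 84 x 96 x 20 mm with an upright threaded stud and clevis that carry the lamp bracket's swivel. Origin: centre of its underside. The pivot pin runs along the stand's x axis, 74 mm above the bench, right over the origin; x points away from the robot within 20 degrees
- swivel (a joint): rad. Turn of the swivel plate about the stand's +x: 0 level, + when the lamp end (+y) is up; stops at -0.2 and 0.5. The black lamp head, 53 mm across, hung under the plate 94 mm to the +y side makes it lopsided (about 0.09 N m): left alone it lies at -0.2; it moves freely and must be held at any other angle
- seat (a point): centre of the swivel plate's top face, 20 mm above the pivot when level; turns with the plate (x along the pin, y to the lamp, z out of the plate). Plate flat, 46 (x) x 140 mm (y); two side flanges 7 mm high, 100 mm long leave 40 mm clear (x -20 to 20 mm) for the gauge's 30 mm base
- housing_a: black moulded lamp housing, 100 x 100 x 56 mm, four cups with four pairs of aluminium tubes standing to about 90 mm; bystander, origin under its centre
- housing_b: the same black housing with only two pairs of tubes; bystander, origin under its centre
- housing_c: the same black housing with four pairs of tubes; bystander, origin under its centre
- screwdriver: hand screwdriver with black handle lying on the bench; bystander
- strap: flat steel strap 130 x 28 x 4 mm with three holes, lying on the bench; bystander
- screw_jar: clear jar with white cap, 64 mm across, 75 mm high; bystander
- driver: cordless drill driver standing on its battery, about 190 mm high; bystander
There are look-alikes about, which are no part of the job. Leave any blue look-alike of the gauge alone.

How it is judged (in metres and radians):
At the end, for the whole second after the job is handed in: Fingers still grip the gauge (over 2 N); its base is pressed flat on the plate (over 0.5 N, within 0.06 rad and 4 mm), within 20 mm of the middle lengthwise and 9 mm across; lamp end above level; needle still (under 0.25 rad/s), within 0.05 rad of the set mark, all through the last second (x of gauge in the frame of seat between -0.009 and 0.009 m and y of gauge in the frame of seat between -0.02 and 0.02 m and z of gauge in the frame of seat between -0.004 and 0.004 m and angle between the z axis of gauge and the z axis of seat, either way round below 0.06 rad and angle between the x axis of gauge and the x axis of seat, either way round below 0.25 rad and contact force between gauge and stand above 0.5 N and contact force between the fingers and gauge above 2 N and angle between the z axis of needle_tip and the z axis of setmark_tip, either way round below 0.05 rad and velocity of joint needle between -0.25 and 0.25 rad/s and value of joint swivel above 0.03 rad); the arm keeps its last pose, push and grip.
It fails at once if the gauge is knocked over or leant more than 0.8 rad (angle between gauge's own z axis and vertical above 0.8 rad).
It fails at once if the gauge is slammed or forced on the bracket with more than 45 N (contact force between gauge and stand above 45 N).
It fails at once if a bystander is moved more than 30 mm (distance of any of housing_a, housing_b, housing_c, screwdriver, strap, screw_jar, driver from where it was at the start of the episode above 0.03 m).
It also fails if it takes over 50 s, if anything falls off the work surface, if the arm or the gripper's body presses on something with over 40 N, if the wrist force passes 120 N, or if a joint passes its speed limit or range.

### The arm

A 6-joint arm with a two-finger parallel gripper is mounted at the origin on the work surface. World frame = base frame: x ahead of the robot, y to its left, z up, the work surface at z = 0. Lengths are in m, angles in degrees, forces in N, time in s.
With the tool pointing down it reaches from about 0.25 to 0.725 m from the base axis. Payload 4 kg.
Tool frame: the origin (TCP) lies between the finger pads; the fingertips stand 11 mm ahead of it and the grasp point (between the pads) lies 8 mm behind it; z points along the fingers, y is the line along which they close (so a half turn about z gives the same grasp; the last joint's range is limited). The gripper opens to 85 mm and grips with 20 to 120 N. Pads are 22 mm wide; open, the fingers measure 114 mm over their backs; the gripper's body (76 mm by 85 mm) begins 54 mm behind the grasp point. The pads swing forward as they close: fully open they stand 13 mm farther back than shut.
Start: joints at [-64.343, 13.785, 0.286, 76.501, 0, 90], TCP at [0.216, -0.451, 0.242] pointing down, gripper open.
Joint ranges: [-155.79, 155.79], [-60.16, 107.12], [-62.33, 73.08], [-114, 123.19], [-81.49, 82.49], [-180, 180]. Speed limits (degrees/s): [159.86, 159.86, 180, 180, 180, 180].

### API

Orientations are given as [roll, pitch, yaw] about the fixed x, y, z axes, in that order (R = Rz(yaw) Ry(pitch) Rx(roll)).
In Python, from station import ctrl gives the robot as it stands.
- The arm moves only by the tool apply_moves, never from a script. Its argument "steps" is a list of rows, each a list of 2 entries, a list of its own where there are three numbers: the shift along the world's x, y, z in mm, then the turn about the world's z in rad. In form: [[[x, y, z], yaw], ...]. A call has 1 to 12 rows; each row is the pose to reach, as a shift and turn from the pose commanded when the call began; what a row does not reach only later rows make up. A row lasts 1/10 s, in which the tool goes at most 50 mm and 8.59 degrees, less where a joint would pass 70% of its speed; a pose out of reach is approached as far as the arm can. A call with a gripper value outside its range is refused whole. "fingers" is the closure, from 0 (fully open) to 1 (shut), set as the call begins (left out, the last holds). The fingers move at their own pace and stop on an object; "force" is the grip in N (left out, the last holds). Time passes only in rows, so rows that repeat a pose let the fingers close. It gives the time, the measured TCP pose, the force, the opening and the grip force at its end, in the units of the state.
- ctrl.read_state(): the state, without advancing time (a new reading comes with each control period).
- ctrl.snapshot(name): name is "scene" or "top" or "wrist"; returns a dict with "img" (400x640x3 uint8, blue, green, red), "fx", "fy", "cx", "cy" (pixels), "R" (3x3) and "t" (3): a world point X has camera coordinates R X + t; the wrist camera has in their place "T_tool_cam" (4x4, takes a point from camera to tool coordinates, whose origin is the TCP and whose axes are the flange's). Camera axes: x right, y down, z forward; pixel columns grow to the right and rows downward; lengths in m; the calibration is good to about 2 mm. A picture is of the moment at which its call begins: read the wrist's pose just before it. There is no depth.
- ctrl.job_done(): hands the job in; it is judged then, once.
The state is a dict: "time": time; "joint_positions": joint angles; "joint_vel": joint speeds; "joint_torque": joint torques, N m; "ee_pos": TCP position; "tcp_rot": TCP orientation; "ft_force": force on the tool from outside, world axes, zero at the start; "moment": the same for the moment, N m; "opening": finger opening in m; "grip_force": force on a finger pad.
Only numpy, scipy, OpenCV 4.12 (cv2) and the standard library are available. Lean on these libraries where they do the work, as an engineer would, in place of code of your own. Each camera call takes 0.05 s, during which the arm holds its last target. There are 200 camera calls.

## Working session

There is one attempt and no reset: what is moved stays moved. The work goes in short steps, Python scripts to look and compute and a tool call to move; the robot and the scene stay as the last step left them, time stands still between calls to the robot, and variables do not carry over. Pictures are saved under pics/ and viewed, at most 10 in all, crops included, and the job is handed in when it is done.

Besides the shell and the picture viewer there is one more tool, called after ">>>" as a command line: name --argument value ..., lists and objects as JSON in quotes. apply_moves: Moves the arm, as the interface text tells. Its arguments: {"type":"object","properties":{"steps":{"type":"array","items":{"type":"array"}},"fingers":{"type":"number"},"force":{"type":"number"}},"required":["steps"]}

```bash
mkdir -p pics; python3 - <<'E'
from station import ctrl
import cv2,json
for n in("scene","top"):
    s=ctrl.snapshot(n); cv2.imwrite(f"pics/{n}0.png",s["img"]); print(n,s["fx"],s["fy"],s["cx"],s["cy"],s["R"],s["t"])
st=ctrl.read_state();print({k:st[k] for k in("time","ee_pos","tcp_rot","opening","ft_force")})
E
```

```text
scene 497.81898059219225 497.81898059219225 314.0495776098932 188.91051753866162 [[-0.84061817  0.54158929 -0.00649083]
 [ 0.42859227  0.65780908 -0.61935118]
 [-0.33116423 -0.52341978 -0.78508725]] [ 0.45427864 -0.22623558  1.53631975]
top 394.20600687344086 394.20600687344086 314.37368962065085 202.5547706892406 [[-6.49258354e-03 -9.99978908e-01 -1.70909948e-04]
 [-9.91093804e-01  6.45762807e-03 -1.33008909e-01]
 [ 1.33007208e-01 -6.94183666e-04 -9.91114827e-01]] [0.09136167 0.57377139 1.03386923]
{'time': 0.1, 'ee_pos': array([ 0.21624298, -0.45021748,  0.2415204 ]), 'tcp_rot': array([-1.79892965e+02,  1.64321506e-03,  2.56581398e+01]), 'opening': 0.08551873773877709, 'ft_force': array([-0.46060062,  0.01934048, -0.71918851])}
```

View pics/scene0.png

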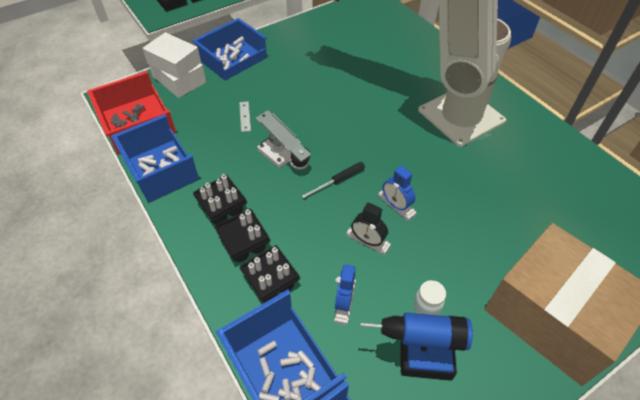

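View pics/top0.png

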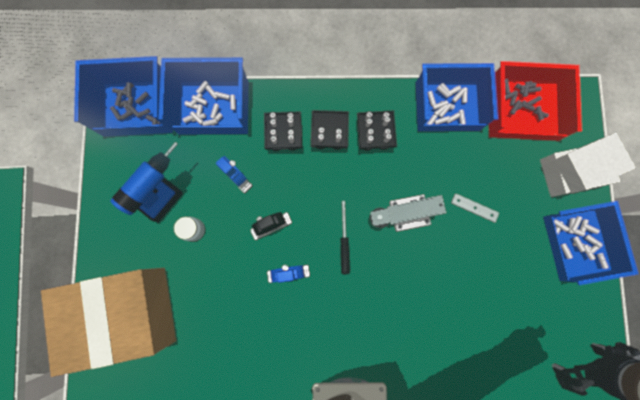

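Candidates: black gauge at scene (370,228) / top (271,224); blue look-alikes at scene (399,190) and (345,292). I choose the black one. Next I check it in a close crop together with the bracket.

```bash
python3 - <<'E'
import cv2,numpy as np
t=cv2.imread("pics/top0.png");s=cv2.imread("pics/scene0.png")
r=lambda im,x,y,w,h,k:cv2.resize(im[y:y+h,x:x+w],None,fx=k,fy=k,interpolation=cv2.INTER_CUBIC)
a=r(t,240,200,65,50,6) ;b=r(t,360,185,100,50,4)
c=r(s,340,200,60,55,6); d=r(s,245,100,75,75,4)
o=np.zeros((640,800,3),np.uint8)
def put(i,x,y):o[y:y+i.shape[0],x:x+i.shape[1]]=i
put(a,0,0);put(b,400,0);put(c,0,300);put(d,400,300)
cv2.imwrite("pics/crop1.png",o[:600])
E
```

```text
(no output)
```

View pics/crop1.png

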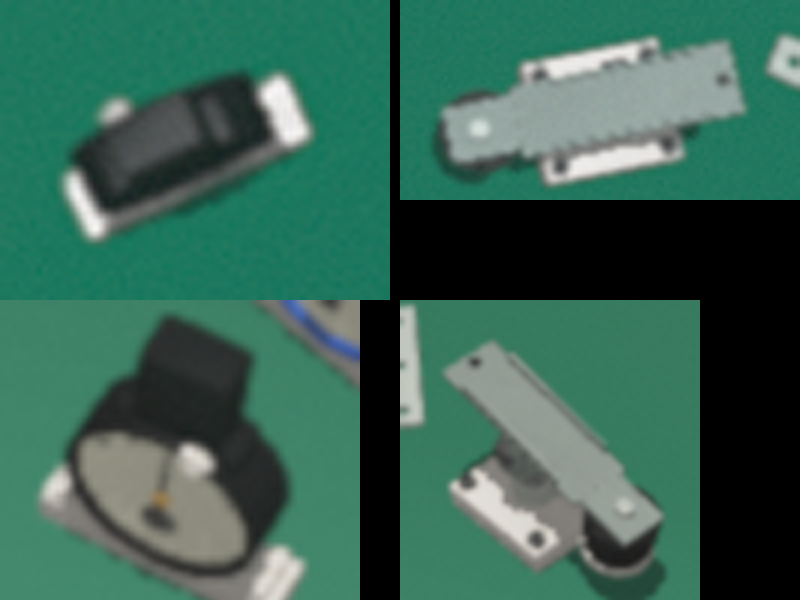

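```bash
cat > h.py <<'E'
from station import ctrl
import numpy as np, cv2
from scipy.spatial.transform import Rotation as Ro
def ray(s,u,v,z,R=None,t=None):
    "world point at height z seen at pixel u,v"
    R=s["R"] if R is None else R; t=s["t"] if t is None else t
    R=np.array(R);t=np.array(t)
    d=R.T@np.array([(u-s["cx"])/s["fx"],(v-s["cy"])/s["fy"],1]);c=-R.T@t
    return c+d*(z-c[2])/d[2]
def proj(s,X,R=None,t=None):
    R=np.array(s["R"] if R is None else R);t=np.array(s["t"] if t is None else t)
    p=R@np.array(X)+t; return np.array([s["fx"]*p[0]/p[2]+s["cx"],s["fy"]*p[1]/p[2]+s["cy"]])
def wrist():
    st=ctrl.read_state();s=ctrl.snapshot("wrist")
    T=np.eye(4);T[:3,:3]=Ro.from_euler("xyz",st["tcp_rot"],degrees=True).as_matrix();T[:3,3]=st["ee_pos"]
    C=np.linalg.inv(T@np.array(s["T_tool_cam"]));s["R"]=C[:3,:3];s["t"]=C[:3,3]
    return st,s
E
python3 - <<'E'
from h import *
s=ctrl.snapshot("top")
g=[(65,180),(97,240),(282,75),(312,132)]
G=[ray(s,240+x/6,200+y/6,.014) for x,y in g]
print(np.round(G,4),np.round(np.mean(G,0),4))
d=(G[0]+G[1]-G[2]-G[3])/2;print("len",np.linalg.norm(d),"yaw",np.degrees(np.arctan2(-d[0],d[1])))
p=[(520,65),(657,40),(683,155),(547,185)]
P=[ray(s,360+(x-400)/4,185+y/4,.02) for x,y in p];print(np.round(P,4),np.mean(P,0))
d=(P[0]+P[3]-P[1]-P[2])/2;print("len",np.linalg.norm(d),"yaw",np.degrees(np.arctan2(-d[0],d[1])))
for q in((740,82),(715,80),(480,128)): print(ray(s,360+(q[0]-400)/4,185+q[1]/4,.11 if q[0]>600 else .075))
sc=ctrl.snapshot("scene")
for q in((40,500),(65,465),(275,600),(303,562)): print(ray(sc,340+q[0]/6,200+(q[1]-300)/6,.014 if q[1] in(465,562) else 0))
print(ctrl.snapshot("wrist")["T_tool_cam"])
E
```

```text
[[0.5024 0.2633 0.014 ]
 [0.4749 0.2482 0.014 ]
 [0.5503 0.1637 0.014 ]
 [0.5238 0.1498 0.014 ]] [0.5128 0.2062 0.014 ]
len 0.11017237149693798 yaw 26.056100864391446
[[ 0.5791 -0.1217  0.02  ]
 [ 0.596  -0.2173  0.02  ]
 [ 0.516  -0.2317  0.02  ]
 [ 0.496  -0.1376  0.02  ]] [ 0.54676793 -0.17706884  0.02      ]
len 0.09660037216442743 yaw 10.99598817959683
[ 0.55505036 -0.24324757  0.11      ]
[ 0.55643034 -0.22747437  0.11      ]
[ 0.53023078 -0.08358666  0.075     ]
[0.54516691 0.16119443 0.        ]
[0.5319277  0.15966936 0.014     ]
[0.49185103 0.25479502 0.        ]
[0.47739913 0.25256679 0.014     ]
[[ 2.63564659e-04 -9.58433799e-01 -2.85314883e-01  7.50172843e-02]
 [ 9.99999783e-01  8.03404314e-05  6.53886734e-04  3.02936012e-05]
 [-6.03784826e-04 -2.85314994e-01  9.58433613e-01 -1.32496191e-01]
 [ 0.00000000e+00  0.00000000e+00  0.00000000e+00  1.00000000e+00]]
```

```bash
cat >> h.py <<'E'
def rect(s,O,yaw,lean=0,k=5,x=.018):
    "dial face rectified: image right=+gauge y, up=+gauge z, k px/mm, 100 mm square, dial centre in the middle"
    Rg=Ro.from_euler("zx",[0,0]).as_matrix(); Rg=Ro.from_euler("Z",yaw,degrees=True).as_matrix()@Ro.from_euler("x",lean).as_matrix()
    q=np.array([(-50,-50),(50,-50),(50,50),(-50,50)])
    src=[proj(s,np.array(O)+Rg@np.array([x,a/1000,.056+b/1000])) for a,b in q]
    dst=[((50+a)*k,(50-b)*k) for a,b in q]
    H=cv2.getPerspectiveTransform(np.float32(src),np.float32(dst))
    return cv2.warpPerspective(s["img"],H,(100*k,100*k),flags=cv2.INTER_CUBIC)
E
python3 - <<'E'
from h import *
s=ctrl.snapshot("scene")
im=rect(s,[.513,.2065,0],26,k=6); 
c=cv2.convertScaleAbs(im,alpha=1.2)
for r in(30,44):cv2.circle(c,(300,300),r*6,(0,255,255),1)
for a in(0,.1,.2,.3):cv2.line(c,(int(300+np.sin(a)*264),int(300-np.cos(a)*264)),(int(300+np.sin(a)*290),int(300-np.cos(a)*290)),(0,0,255),1)
cv2.imwrite("pics/rect.png",c)
E
```

```text
(no output)
```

View pics/rect.png

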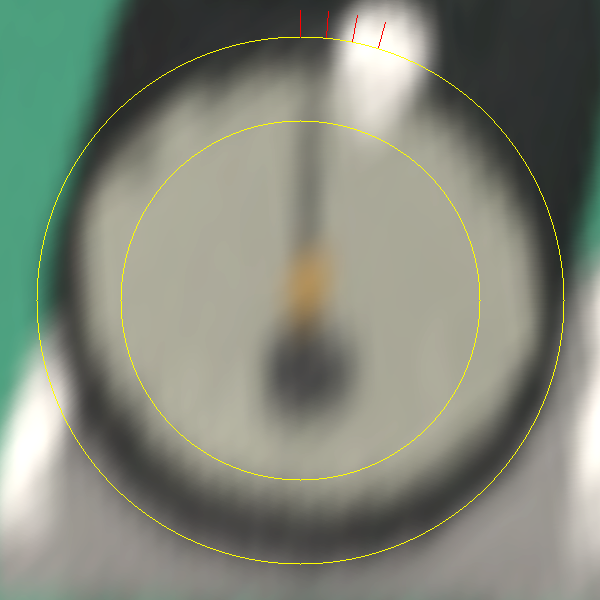

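The rectified view shows the hub near (307,288) and the set mark near (378,80), but it is too coarse for 0.05 rad. I'll use the wrist camera in front of the dial for a closer look.

>>> apply_moves --steps '[[[403,708,0],0],[[403,708,0],0],[[403,708,0],0],[[403,708,0],0],[[403,708,0],0],[[403,708,0],0],[[403,708,0],0],[[403,708,0],0],[[403,708,0],0],[[403,708,0],0],[[403,708,0],0],[[403,708,0],0]]'

```text
time: 1.5
ee_pos: [0.514, 0.0728, 0.2424]
tcp_rot: [180.0, -0.0, 25.7]
ft_force: [1.3, -0.6, -0.1]
opening: 0.0858
grip_force: 0.0
```

>>> apply_moves --steps '[[[150,258,0],0],[[150,258,0],0],[[150,258,-66],0],[[150,258,-66],0],[[150,258,-66],0],[[150,258,-66],0],[[150,258,-66],0],[[150,258,-66],0]]'

```text
time: 2.3
ee_pos: [0.6642, 0.3271, 0.1718]
tcp_rot: [-179.8, 0.3, 26.2]
ft_force: [-0.3, -0.2, -0.6]
opening: 0.0853
grip_force: 0.0
```

```bash
python3 - <<'E'
from h import *
st,s=wrist(); print(st["time"],st["ee_pos"],st["tcp_rot"],s["fx"],s["cx"],s["cy"])
np.savez("w1.npz",**s)
cv2.imwrite("pics/w1.png",s["img"])
print(proj(s,[.513+.018*.9,.2065+.018*.44,.056]))
E
```

```text
2.3 [0.66420561 0.32708517 0.17182574] [-179.83878899    0.31080852   26.20981373] 356.95310573362593 315.43336319460093 203.39898269435605
[363.42454246 392.96334365]
```

View pics/w1.png

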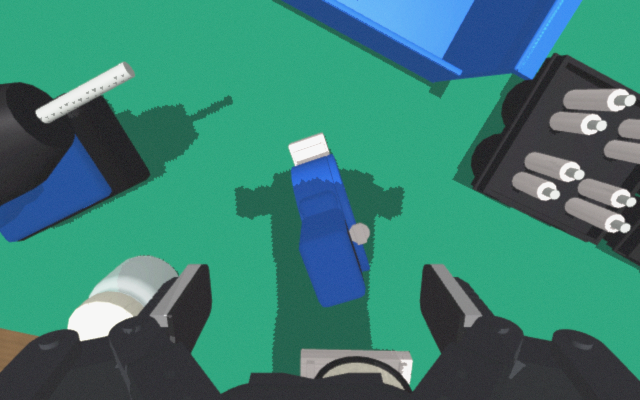

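The picture shows a blue look-alike in the middle (335,240) and our gauge's dial cut off at the bottom (355,370). I went too far, so I move back to bring the dial into view.

>>> apply_moves --steps '[[[-50,-75,0],0],[[-50,-75,0],0],[[-50,-75,0],0],[[-50,-75,0],0]]'

```text
time: 2.75
ee_pos: [0.6146, 0.2485, 0.1788]
tcp_rot: [-179.8, -0.1, 25.9]
ft_force: [0.5, 0.6, 0.3]
opening: 0.0854
grip_force: 0.0
```

```bash
python3 - <<'E'
from h import *
st,s=wrist(); print(st["time"],st["ee_pos"],st["tcp_rot"])
np.savez("w2.npz",**s)
c=s["img"][200:400,220:480]
cv2.imwrite("pics/w2.png",cv2.resize(c,None,fx=3,fy=3,interpolation=cv2.INTER_CUBIC))
E
```

```text
2.75 [0.61457136 0.24853214 0.17880562] [-1.79844628e+02 -1.47488363e-01  2.59153969e+01]
```

View pics/w2.png

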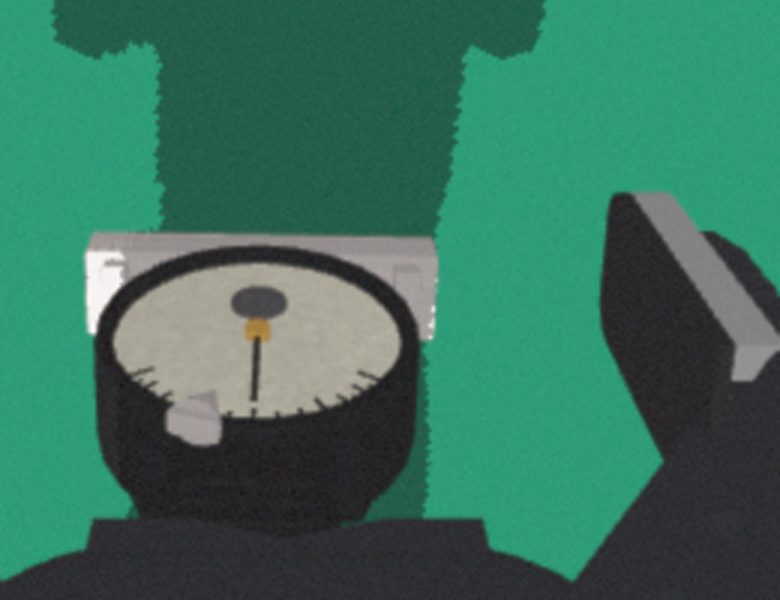

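```bash
python3 - <<'E'
from h import *
s=dict(np.load("w2.npz"))
P=lambda x,y:(220+x/3,200+y/3)
a=ray(s,*P(88,236),0);b=ray(s,*P(437,238),0);d=a-b
print(a,b,np.linalg.norm(d)); yaw=np.arctan2(-d[0],d[1]);print(np.degrees(yaw))
ex=np.array([np.cos(yaw),np.sin(yaw),0]);O=(a+b)/2-.015*ex
a2=ray(s,*P(86,252),.014);b2=ray(s,*P(437,255),.014);print((a2+b2)/2-.015*ex,O,np.linalg.norm(a2-b2))
O=(O+(a2+b2)/2-.015*ex)/2;O[2]=0
for x in(.013,.015,.018):
    im=rect(s,O,np.degrees(yaw),k=4,x=x);cv2.putText(im,str(x),(5,15),0,.5,(0,0,255))
    cv2.circle(im,(200,200),120,(0,255,255),1);cv2.circle(im,(200,200),2,(0,0,255),-1)
    if x==.013:A=im
    elif x==.018:cv2.imwrite("pics/w2r.png",np.hstack([A,im]))
E
```

```text
[0.50243931 0.26560597 0.        ] [0.55127598 0.1638173  0.        ] 0.11289797526749364
25.630990715933475
[0.51503161 0.2090072  0.014     ] [0.51333367 0.20822303 0.        ] 0.10897014376639888
```

View pics/w2r.png

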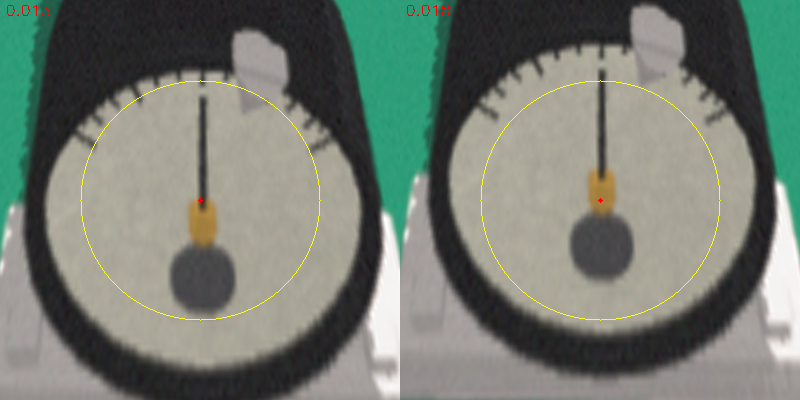

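The dial is sharp in this view: needle plumb at (602,70–180) and mark tip at (642,85) in the right panel. The hub and 30 mm radius put the set mark at about 0.30–0.33 rad. The gauge is at (0.514, 0.208) with yaw 25.8°. Next I go above the lug and turn −90°.

>>> apply_moves --steps '[[[-20,-10,15],0],[[-60,-25,15],-0.15],[[-100,-43,15],-0.3],[[-100,-43,15],-0.45],[[-100,-43,15],-0.6],[[-100,-43,15],-0.75],[[-100,-43,15],-0.9],[[-100,-43,15],-1.05],[[-100,-43,15],-1.2],[[-100,-43,15],-1.35],[[-100,-43,15],-1.5],[[-100,-43,15],-1.572]]'

```text
time: 4.0
ee_pos: [0.5013, 0.0006, 0.1932]
tcp_rot: [-164.7, 3.5, -8.7]
ft_force: [0.5, -0.2, 0.0]
opening: 0.0849
grip_force: 0.0
```

>>> apply_moves --steps '[[[0,0,0],0],[[0,0,0],0],[[0,0,0],0]]'

```text
time: 4.3
ee_pos: [0.5006, 0.002, 0.1924]
tcp_rot: [-164.7, 3.6, -8.6]
ft_force: [0.1, 0.7, -0.6]
opening: 0.0856
grip_force: 0.0
```

```bash
python3 - <<'E'
from h import *
st,s=wrist(); print(st["time"],st["ee_pos"],st["tcp_rot"],st["joint_positions"])
np.savez("w3.npz",**s)
cv2.imwrite("pics/w3.png",s["img"])
E
```

```text
4.3 [0.50056492 0.00197048 0.19238584] [-164.74376892    3.58896031   -8.56582065] [ -8.61747785  17.85706008  -3.4878866   72.25807373  15.25299111
 179.94656166]
```

View pics/w3.png

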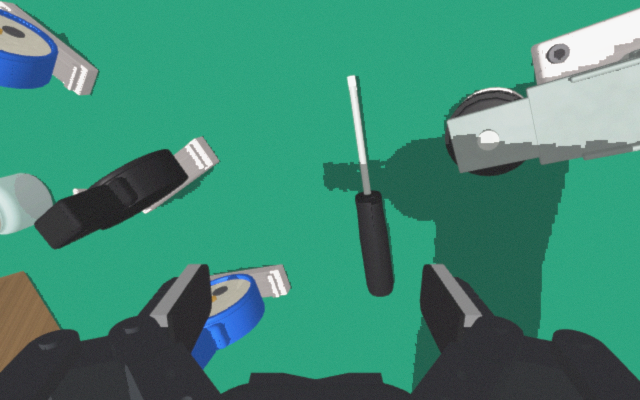

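The picture shows our gauge at left (120,200). Joint 6 hit its range limit in that direction, so I'll turn the other way (yaw 116°).

>>> apply_moves --steps '[[[0,0,20],0.15],[[0,0,20],0.3],[[0,0,20],0.45],[[0,0,20],0.6],[[0,0,20],0.6],[[0,0,20],0.6]]'

```text
time: 4.95
ee_pos: [0.4997, 0.0022, 0.2114]
tcp_rot: [-164.8, 3.7, 25.7]
ft_force: [-0.4, 0.7, 0.6]
opening: 0.0853
grip_force: 0.0
```

The arm clipped at the limit and kept a 15° tool tilt, which yaw turns cannot remove. I'll turn so the tilt points toward the base, then lean gently on the reach limit so it straightens out.

>>> apply_moves --steps '[[[40,0,20],0.15],[[80,0,40],0.3],[[120,0,40],0.45],[[160,0,40],0.6],[[180,0,40],0.75],[[200,0,40],0.89],[[200,0,40],0.89],[[200,0,40],0.89]]'

```text
time: 5.75
ee_pos: [0.6716, 0.0023, 0.2555]
tcp_rot: [-163.9, 3.9, 76.7]
ft_force: [-0.2, -0.4, -0.3]
opening: 0.0853
grip_force: 0.0
```

>>> apply_moves --steps '[[[40,0,0],0],[[40,0,0],0],[[40,0,0],0]]'

```text
time: 6.05
ee_pos: [0.6717, 0.0008, 0.2576]
tcp_rot: [-164.1, 3.9, 76.7]
ft_force: [0.0, 0.4, -0.2]
opening: 0.0856
grip_force: 0.0
```

>>> apply_moves --steps '[[[300,0,0],0],[[300,0,0],0],[[300,0,0],0],[[300,0,0],0]]'

```text
time: 6.45
ee_pos: [0.6717, 0.0009, 0.2547]
tcp_rot: [-163.9, 3.9, 76.8]
ft_force: [-0.7, 0.5, 0.2]
opening: 0.0854
grip_force: 0.0
```

```bash
python3 - <<'E'
from station import ctrl
st=ctrl.read_state();print(st["joint_positions"],st["tcp_rot"],st["ee_pos"])
E
```

```text
[ 8.38227617e-02  5.64778280e+01  7.30103488e+01  1.23128800e+02
 -1.26677932e-02  1.03879391e+02] [-163.86551914    3.94055033   76.76502007] [0.67165558 0.00091795 0.25468915]
```

Joints 3 and 4 are at their limits here, and with j5≈0 the tilt is purely radial. Lifting the arm with j4 pinned should therefore remove it.

>>> apply_moves --steps '[[[-15,0,50],0],[[-20,0,100],0],[[-20,0,100],0],[[-20,0,100],0]]'

```text
time: 6.85
ee_pos: [0.6682, 0.001, 0.312]
tcp_rot: [-168.7, 2.8, 76.5]
ft_force: [-0.2, -0.4, -0.0]
opening: 0.0856
grip_force: 0.0
```

```bash
python3 - <<'E'
from station import ctrl
st=ctrl.read_state();print(st["joint_positions"],st["tcp_rot"],st["ee_pos"])
E
```

```text
[ 9.31495272e-02  5.15958114e+01  7.30556692e+01  1.23130914e+02
 -1.54040217e-02  1.03872933e+02] [-168.66399311    2.79480422   76.49922782] [0.6682086  0.00100771 0.31202517]
```

>>> apply_moves --steps '[[[-20,0,50],0],[[-30,0,100],0],[[-40,0,150],0],[[-40,0,200],0],[[-40,0,200],0],[[-40,0,200],0]]'

```text
time: 7.45
ee_pos: [0.6594, 0.001, 0.3695]
tcp_rot: [-173.5, 1.6, 76.3]
ft_force: [1.0, -0.2, 0.1]
opening: 0.0852
grip_force: 0.0
```

>>> apply_moves --steps '[[[-20,0,50],0],[[-20,0,100],0],[[-20,0,100],0],[[-20,0,100],0]]'

```text
time: 7.85
ee_pos: [0.6459, 0.001, 0.4261]
tcp_rot: [-178.3, 0.4, 76.2]
ft_force: [0.9, -0.3, -0.5]
opening: 0.0854
grip_force: 0.0
```

>>> apply_moves --steps '[[[-5,0,20],0],[[-5,0,20],0],[[-5,0,20],0]]'

```text
time: 8.15
ee_pos: [0.643, 0.001, 0.4358]
tcp_rot: [-179.1, 0.2, 76.2]
ft_force: [0.5, 0.8, -0.8]
opening: 0.0854
grip_force: 0.0
```

>>> apply_moves --steps '[[[-5,0,21],0],[[-5,0,21],0],[[-5,0,21],0]]'

```text
time: 8.45
ee_pos: [0.6393, 0.001, 0.4478]
tcp_rot: [179.8, -0.0, 76.2]
ft_force: [-0.2, -0.1, 0.6]
opening: 0.0852
grip_force: 0.0
```

>>> apply_moves --steps '[[[-25,40,-25],0.1],[[-50,80,-50],0.2],[[-70,115,-90],0.3],[[-90,150,-130],0.45],[[-125,207,-170],0.6],[[-125,207,-210],0.69],[[-125,207,-247],0.69],[[-125,207,-247],0.69],[[-125,207,-247],0.69],[[-125,207,-247],0.69]]'

```text
time: 9.45
ee_pos: [0.5146, 0.208, 0.2006]
tcp_rot: [179.9, 0.0, 115.8]
ft_force: [1.5, 0.6, 0.1]
opening: 0.0858
grip_force: 0.0
```

```bash
python3 - <<'E'
from h import *
st,s=wrist();print(st["joint_positions"],st["tcp_rot"],st["ee_pos"],st["time"])
cv2.imwrite("pics/w4.png",s["img"])
E
```

```text
[ 2.20074957e+01  2.11124371e+01  4.16618914e+00  7.29691909e+01
 -1.99035844e-03  8.62284723e+01] [1.79915753e+02 7.54830956e-03 1.15779016e+02] [0.5145678  0.20796624 0.20055739] 9.45
```

>>> apply_moves --steps '[[[0,0,-30],0],[[0,0,-60],0],[[0,0,-80],0],[[0,0,-86],0],[[0,0,-86],0],[[0,0,-86],0]]'

```text
time: 10.1
ee_pos: [0.5162, 0.2083, 0.1163]
tcp_rot: [179.7, 0.0, 115.7]
ft_force: [-0.4, 0.2, 0.1]
opening: 0.0851
grip_force: 0.0
```

>>> apply_moves --steps '[[[0,0,0],0],[[0,0,0],0],[[0,0,0],0],[[0,0,0],0],[[0,0,0],0],[[0,0,0],0],[[0,0,0],0],[[0,0,0],0]]' --fingers 1 --force 25

```text
time: 10.9
ee_pos: [0.5143, 0.208, 0.1145]
tcp_rot: [179.9, -0.0, 115.8]
ft_force: [-2.2, -0.1, 5.0]
opening: 0.0256
grip_force: 25.7
```

Gripped at 25.6 mm opening. Next: lift, carry over the bracket and turn to the plate's yaw.

>>> apply_moves --steps '[[[0,0,15],0],[[0,0,45],0],[[0,0,80],0],[[0,-25,115],0],[[3,-60,140],0],[[6,-100,140],-0.05],[[9,-140,140],-0.1],[[12,-180,140],-0.15],[[18,-220,140],-0.2],[[24,-260,140],-0.26],[[28,-300,140],-0.26],[[30,-340,140],-0.26]]'

```text
time: 12.1
ee_pos: [0.5439, -0.1335, 0.2522]
tcp_rot: [-180.0, -0.1, 100.9]
ft_force: [0.7, -0.1, -4.5]
opening: 0.026
grip_force: 25.7
```

>>> apply_moves --steps '[[[2,-25,0],0],[[2,-40,0],0],[[2,-45,0],0],[[2,-45,0],0],[[2,-45,0],0],[[2,-45,0],0],[[2,-45,0],0]]'

```text
time: 12.8
ee_pos: [0.5465, -0.1758, 0.2544]
tcp_rot: [179.9, -0.0, 101.0]
ft_force: [0.5, -0.3, -4.0]
opening: 0.0258
grip_force: 25.7
```

```bash
python3 - <<'E'
from h import *
st,s=wrist();print(st["tcp_rot"],st["ee_pos"],st["time"],st["ft_force"],st["opening"])
t=ctrl.snapshot("top")["img"];c=ctrl.snapshot("scene")["img"]
np.savez("w5.npz",**s)
r=lambda im,x,y,w,h,k:cv2.resize(im[y:y+h,x:x+w],None,fx=k,fy=k,interpolation=cv2.INTER_CUBIC)
o=np.zeros((600,800,3),np.uint8)
o[:300,:480]=cv2.resize(s["img"],(480,300));o[300:,:400]=r(t,360,180,100,75,4);o[300:,400:]=r(c,235,70,100,75,4)
o[:300,480:]=s["img"][100:400,160:480]
cv2.imwrite("pics/hover.png",o)
E
```

```text
[ 1.79874310e+02 -1.51310314e-02  1.00963201e+02] [ 0.54653697 -0.17580553  0.25435002] 12.8 [ 0.51684106 -0.34688844 -3.96139335] 0.025789966058765094
```

View pics/hover.png

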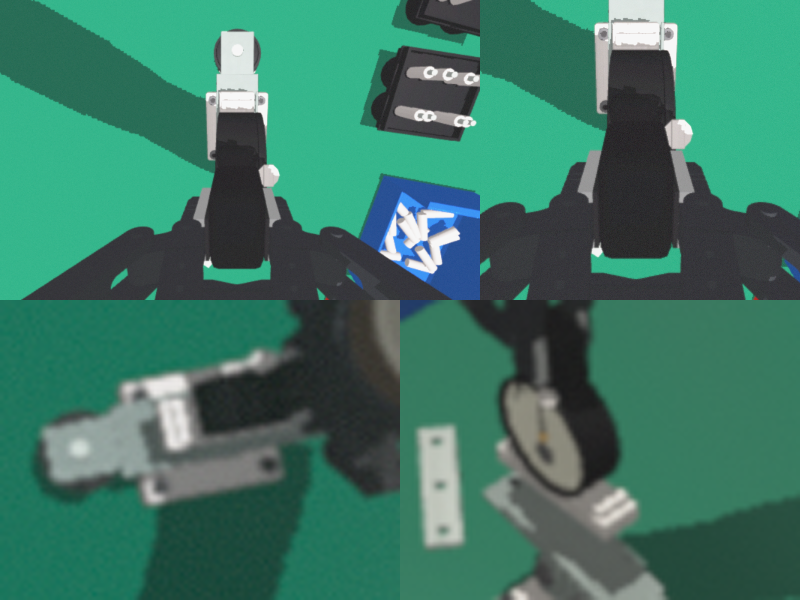

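The hover view shows the base end (316,133), the lamp bolt (316,67) and the tool centre all in one line, so the gauge is aligned. Now I lower it gently.

>>> apply_moves --steps '[[[0,0,-10],0],[[0,0,-20],0],[[0,0,-30],0],[[0,0,-34],0],[[0,0,-37],0],[[0,0,-40],0],[[0,0,-42],0],[[0,0,-44],0],[[0,0,-46],0],[[0,0,-46],0]]'

```text
time: 13.95
ee_pos: [0.5469, -0.1771, 0.2086]
tcp_rot: [179.8, 0.0, 100.9]
ft_force: [0.7, -1.5, -1.7]
opening: 0.0258
grip_force: 26.2
```

>>> apply_moves --steps '[[[0,0,-0.5],0],[[0,0,-1],0],[[0,0,-1.5],0],[[0,0,-1.5],0],[[0,0,-1.5],0]]'

```text
time: 14.45
ee_pos: [0.547, -0.1772, 0.2085]
tcp_rot: [179.7, 0.1, 100.9]
ft_force: [-0.6, -1.0, 6.9]
opening: 0.0259
grip_force: 27.3
```

Contact height is as predicted. Next I rock along the arc (pinch radius 142.5 mm about the pin), half way first.

>>> apply_moves --steps '[[[0.5,-2.8,0],0],[[1.1,-5.6,-0.1],0],[[1.6,-8.4,-0.3],0],[[2.2,-11.2,-0.5],0],[[2.7,-14.0,-0.7],0],[[3.2,-16.8,-1.0],0],[[3.8,-19.5,-1.4],0],[[4.3,-22.3,-1.8],0],[[4.3,-22.3,-1.8],0]]'

```text
time: 15.35
ee_pos: [0.5511, -0.1984, 0.2063]
tcp_rot: [179.7, -0.1, 100.9]
ft_force: [-0.7, 0.9, 5.5]
opening: 0.0254
grip_force: 27.5
```

>>> apply_moves --steps '[[[0.5,-2.8,-0.5],0],[[1.1,-5.5,-1.0],0],[[1.6,-8.3,-1.6],0],[[2.1,-11.0,-2.3],0],[[2.6,-13.7,-3.0],0],[[3.2,-16.4,-3.7],0],[[3.6,-19.0,-4.5],0],[[4.1,-21.5,-5.3],0],[[4.1,-21.5,-5.3],0],[[4.1,-21.5,-5.3],0],[[4.1,-21.5,-5.3],0],[[4.1,-21.5,-5.3],0]]'

```text
time: 16.55
ee_pos: [0.5553, -0.2203, 0.2005]
tcp_rot: [179.8, -0.0, 100.9]
ft_force: [-0.7, 0.0, 5.5]
opening: 0.0259
grip_force: 27.5
```

>>> apply_moves --steps '[[[0,0,0],0],[[0,0,0],0],[[0,0,0],0],[[0,0,0],0],[[0,0,0],0],[[0,0,0],0],[[0,0,0],0],[[0,0,0],0],[[0,0,0],0],[[0,0,0],0],[[0,0,0],0],[[0,0,0],0]]'

```text
time: 17.75
ee_pos: [0.5553, -0.2203, 0.2005]
tcp_rot: [179.8, -0.0, 100.9]
ft_force: [0.3, 0.1, 4.3]
opening: 0.0258
grip_force: 27.5
```

>>> apply_moves --steps '[[[0,0,0],0],[[0,0,0],0],[[0,0,0],0],[[0,0,0],0],[[0,0,0],0],[[0,0,0],0],[[0,0,0],0],[[0,0,0],0],[[0,0,0],0],[[0,0,0],0],[[0,0,0],0],[[0,0,0],0]]'

```text
time: 18.95
ee_pos: [0.5553, -0.2203, 0.2005]
tcp_rot: [179.8, -0.0, 100.9]
ft_force: [-0.2, 0.7, 5.1]
opening: 0.0256
grip_force: 27.5
```

```bash
python3 - <<'E'
from h import *
s=ctrl.snapshot("scene");s["img"]=np.mean([ctrl.snapshot("scene")["img"] for _ in range(6)],0).astype(np.uint8)
np.savez("sc.npz",**s)
th=.313;yd=10.9;y=np.radians(yd);yp=np.array([-np.sin(y),np.cos(y),0])
O=np.array([.5475,-.1771,.074])+.02*(-np.sin(th)*yp+np.array([0,0,np.cos(th)]))
A=rect(s,O,yd,th,k=4,x=.016);B=rect(s,O,yd,th,k=4,x=.019)
for im in(A,B):
  cv2.circle(im,(200,200),120,(0,255,255),1)
  for a in(.25,.313,.4):cv2.line(im,(int(200+np.sin(a)*176),int(200-np.cos(a)*176)),(int(200+np.sin(a)*195),int(200-np.cos(a)*195)),(0,0,255),1)
p=proj(s,O+np.array([0,0,.056])).astype(int);print(p,ctrl.read_state()["time"])
c=s["img"][p[1]-25:p[1]+8,p[0]-18:p[0]+15]
C=cv2.resize(s["img"][p[1]-30:p[1]+20,p[0]-33:p[0]+34],None,fx=4,fy=4,interpolation=cv2.INTER_CUBIC)
o=np.zeros((600,800,3),np.uint8);o[:400]=np.hstack([A,B]);o[400:600,:C.shape[1]]=C
D=cv2.resize(s["img"][p[1]-18:p[1]+7,p[0]-30:p[0]+34],None,fx=8,fy=8,interpolation=cv2.INTER_CUBIC);o[400:,270:270+D.shape[1]]=D
cv2.imwrite("pics/fin.png",o)
E
```

```text
[274 112] 19.3
```

View pics/fin.png

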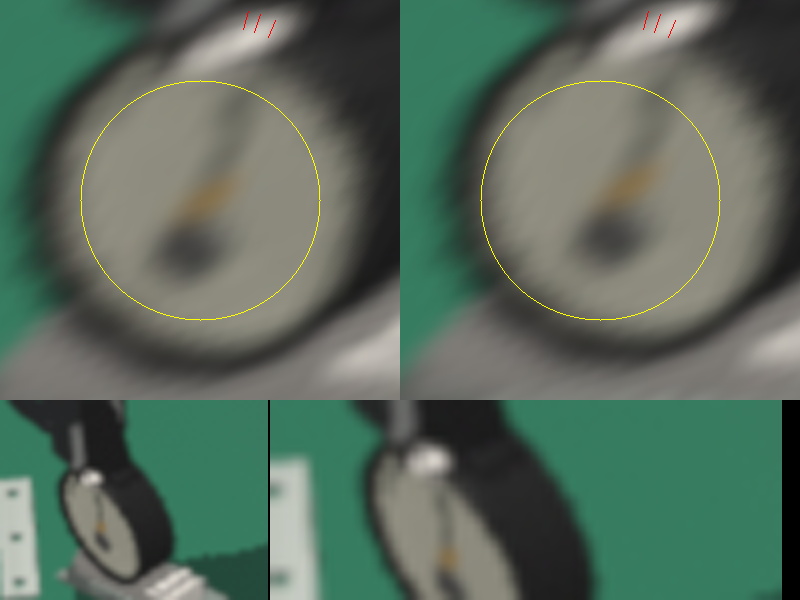

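```bash
python3 - <<'E'
from h import *
s=dict(np.load("w2.npz"));g=cv2.cvtColor(s["img"],cv2.COLOR_BGR2GRAY)
print("    ",*range(272,298))
for v in range(326,352):print(v,*["%3d"%x for x in g[v,272:298]])
# where a radial line at angle a would run, for x planes
yaw=25.7;Rg=Ro.from_euler("Z",yaw,degrees=True).as_matrix();O=np.array([.5141,.2086,0])
for x in(.015,.018,.020,.022,.024):
  for a in(.26,.30,.34):print(x,a,[tuple(np.round(proj(s,O+Rg@[x,r*np.sin(a),.056+r*np.cos(a)]),1)) for r in(0,.030,.034,.038,.044)])
E
```

```text
272 273 274 275 276 277 278 279 280 281 282 283 284 285 286 287 288 289 290 291 292 293 294 295 296 297
326 159 167 171 172 171 167 169 167 166 168 166 165 163 166 166 167 165 165 162 163 164 166 164 166 169 168
327 129 163 170 170 169 168 171 168 166 167 168 166 167 167 168 165 164 165 164 168 164 168 167 170 170 169
328 159 167 169 170 168 168 168 169 167 166 169 165 167 168 168 165 165 169 165 169 171 168 169 169 169 170
329 167 168 168 168 161 163 169 168 167 167 162 160 166 165 165 168 167 163 163 165 167 168 169 169 167 168
330 157 163 159 148 118 137 161 163 165 162 162 162 164 164 166 163 158 153 145 142 160 166 168 170 169 168
331 123 144 107  84  97 126 161 164 164 163 161 158 160 151 147 140 138 133 135 139 153 165 164 166 168 166
332  60  74  64  99 146 155 164 170 164 161 154 133 141 140 139 136 135 135 132 137 153 168 167 167 166 169
333  40  37  48  78 120 132 159 164 161 159 159 155 157 154 149 140 141 138 136 138 155 168 172 168 169 169
334  35  38  34  44  62  84 137 157 159 160 158 159 158 158 158 156 154 144 138 138 152 170 171 168 168 171
335  36  38  40  41  69 
[... 4283 characters left out ...]
6.8), np.float64(331.3)), (np.float64(283.3), np.float64(336.3))]
0.024 0.26 [(np.float64(305.8), np.float64(301.6)), (np.float64(294.2), np.float64(323.1)), (np.float64(292.5), np.float64(326.4)), (np.float64(290.7), np.float64(329.7)), (np.float64(287.9), np.float64(334.8))]
0.024 0.3 [(np.float64(305.8), np.float64(301.6)), (np.float64(292.7), np.float64(322.9)), (np.float64(290.7), np.float64(326.0)), (np.float64(288.7), np.float64(329.3)), (np.float64(285.5), np.float64(334.4))]
0.024 0.34 [(np.float64(305.8), np.float64(301.6)), (np.float64(291.2), np.float64(322.5)), (np.float64(289.0), np.float64(325.7)), (np.float64(286.7), np.float64(328.9)), (np.float64(283.2), np.float64(333.9))]
```

In the final picture the needle, from hub (210,198) to tip (242,100), reads about 0.32 rad. The mark works out at about 0.32 by the base and tip geometry of the close wrist view. The base lies on the plate under about 9 N and everything is at rest, so I hand it in.

```bash
python3 - <<'E'
from station import ctrl
print(ctrl.job_done())
E
```

```text
the job is handed in; nothing more can be done
None
```

I handed the job in at about 19 s with the gauge still gripped and pressed flat on the plate at about 9 N. The needle reads about 0.31–0.32 rad against a set mark I estimate at about 0.32. That mark estimate is good to roughly 0.02 rad, and I received no verdict.

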